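Raise the snack tray's carry handle until it clicks

ROBOT

A 6-joint arm with a two-finger parallel gripper is mounted at the origin on the work surface. World frame = base frame: x ahead of the robot, y to its left, z up, the work surface at z = 0. Lengths are in m, angles in rad, forces in N, time in s.
With the tool pointing down it reaches from about 0.3 to 0.775 m from the base axis. Payload 14.6 kg.
Tool frame: the origin (TCP) lies on the centre line of the jaws, within the pads' length; the fingertips stand 22 mm ahead of it and the grasp point (between the pads) lies 3 mm ahead of it (finger_overhang is the distance from the TCP to the fingertips, in m); z points along the fingers, y is the direction in which the jaws open and shut (so a half turn about z gives the same grasp; the last joint's range is limited). The gripper opens to 94 mm and grips with 3 to 60 N. Pads are 16 mm wide; open, the fingers measure 119 mm over their backs; the gripper's body (75 mm by 177 mm) begins 78 mm behind the grasp point.
Start: joints at [1.192, 0.3, 1.521, -0, 1.321, -0.067], TCP at [0.169, 0.523, 0.227] pointing down, gripper open.
Joint ranges: [-3.03, 3.03], [-0.79, 2.21], [0.23, 2.52], [-1.04, 4.18], [0, 3.07], [-2.55, 2.55]. Speed limits (rad/s): [2.22, 2.22, 2.57, 3.14, 3.14, 3.14].

INTERFACE

Orientations are given as [roll, pitch, yaw] about the fixed x, y, z axes, in that order (R = Rz(yaw) Ry(pitch) Rx(roll)).
In Python, from station import observe, get_image, get_calibration, sign_off, finger_overhang gives the robot as it stands.
- The arm moves only by the tool jog_arm, never from a script. Its argument "plan" is text: rows parted by semicolons, each of 6 numbers parted by spaces: the shift along the world's x, y, z in m, then the turn, a rotation vector about the world's x, y, z in rad. In form: dx dy dz wx wy wz; .... A call has 1 to 20 rows; each row is the pose to reach, as a shift and turn from the pose commanded when the call began; what a row does not reach only later rows make up. A row lasts 1/10 s, in which the tool goes at most 50 mm and 8.59 degrees, less where a joint would pass 70% of its speed; a pose out of reach is approached as far as the arm can. A call with a gripper value outside its range is refused whole. "hand" is the opening, from 0 (shut) to 1 (fully open), set as the call begins (left out, the last holds). The fingers move at their own pace and stop on an object; "grip_force" is the grip in N (left out, the last holds). Time passes only in rows, so rows that repeat a pose let the fingers close. It gives the time, the measured TCP pose, the force and the opening at its end, in the units of the state.
- observe(): the state, without advancing time (a new reading comes with each control period).
- get_image(name): name is "scene" or "top"; returns (picture, depth): 400x640x3 uint8, red, green, blue; 400x640 float32, m along the optical axis (not along the pixel's ray), 0 where there is no reading.
- get_calibration(name): a dict with "K" (3x3 intrinsics, pixels), "cam_to_world" (4x4, takes a point from camera to world coordinates). Camera axes: x right, y down, z forward; pixel columns grow to the right and rows downward; lengths in m; the calibration is good to about 2 mm. A picture is of the moment at which its call begins. get_calibration takes no time and is no camera call.
- sign_off(): hands the job in, once; it reports no verdict.
The state is a dict: "t": time; "q": joint angles; "qd": joint speeds; "effort": joint torques, N m; "tcp_pos": TCP position; "tcp_rot": TCP orientation; "ft_force": force on the tool from outside, world axes, zero at the start; "moment": the same for the moment, N m; "gripper_width": opening from 0.0 (shut) to 1.0 (fully open).
Only numpy, scipy, OpenCV 4.12 (cv2) and the standard library are available. Lean on these libraries where they do the work, as an engineer would, in place of code of your own. Each camera call takes 0.05 s, during which the arm holds its last target.

TASK

Swing up the half-folded carry handle of the red and gold three-tier snack tray until it stands fully upright and clicks into its end detent, ready to be carried off for refilling. Leave the tray standing where it is, do not disturb the teapot, and let go at the end.

Things in the scene. Friction and masses are not known exactly. Their poses are not given: they have to be found in the camera images.
- snack_tray: Round three-tier stacked plastic snack tray, red with gold bands, empty and loose on the glass (about 0.85 kg), 200 mm across (230 mm over the handle's hinge ears) and 130 mm tall. Origin: centre of its underside; z up. The handle's hinge line runs along the tray's y axis through the tray's centre line, 118 mm above the origin. Folded, the handle points along the tray's +x and swings up from there to straight above the tray's centre.
- carry_handle (a joint): Angle of the tray's gold carry handle about its hinge line, rad: 0 = folded level along the tray's +x, 1.57 = upright, its end stop. A stiff hinge keeps it wherever it is left (0.06 N m). A sprung detent must be pushed past: it resists from about 0.95 (let go there, the handle springs back), is hardest near 1.1, and once past about 1.35 it draws the handle home to 1.57 and keeps it there. About 1 to 2 N at the grip is enough all the way.
- handle_grip (a point): Middle of the handle's red round grip bar: 16 mm diameter, 116 mm long, lying along the tray's y axis, 120 mm from the hinge line (so it is about 238 mm above the glass when the handle is upright). Its axes turn with the handle: x from hinge to bar, y along the bar. The bar may turn between the fingers. Nothing is within 40 mm below it.
- teapot: White porcelain teapot with a thin blue band and a fixed dark arched handle of its own (not the one to raise), loose, 150 mm tall, body 126 mm across, spout reaching 107 mm along its x. Origin: centre of its underside. It stands to the left or the right of the tray; leave it.
Things that resemble listed ones, but are neither listed nor needed, are in the scene too. Several things have the shape of the teapot; the one meant has the colours described above.

How it is judged:
By the outcome, as a careful person would: the job done as asked, in the order asked, and still so for the second after the job is handed in, with the robot touching nothing.
It also fails if it takes over 32 s, if anything falls off the work surface, if the arm or the gripper's body presses on something with over 40 N, if the wrist force passes 120 N, or if a joint passes its speed limit or range.

## Working session

There is one attempt and no reset: what is moved stays moved. The work goes in short steps, Python scripts to look and compute and a tool call to move; the robot and the scene stay as the last step left them, time stands still between calls to the robot, and variables do not carry over. Pictures are saved under pics/ and viewed, and the job is handed in when it is done.

Besides the shell and the picture viewer there is one more tool, called after "Call:" by a JSON object that holds its "fn" and its "kwargs", one argument or row to a line. jog_arm: Moves the arm, as the interface text tells. Its arguments: {"type":"object","properties":{"plan":{"type":"string"},"hand":{"type":"number"},"grip_force":{"type":"number"}},"required":["plan"]}

```bash
mkdir -p pics; python3 - <<'E'
from station import *
import cv2,numpy as np
for n in("scene","top"):
    p,d=get_image(n); cv2.imwrite(f"pics/{n}0.png",p[:,:,::-1]); np.savez(f"pics/{n}0.npz",p=p,d=d)
    c=get_calibration(n); print(n,np.round(c["K"],1).tolist(),np.round(c["cam_to_world"],3).tolist(),(d>0).mean())
print(observe())
E
```

```text
scene [[364.9, 0.0, 323.9], [0.0, 364.9, 201.2], [0.0, 0.0, 1.0]] [[-0.504, 0.635, -0.585, 1.163], [0.863, 0.361, -0.352, 0.457], [-0.013, -0.682, -0.731, 0.896], [0.0, 0.0, 0.0, 1.0]] 0.99574609375
top [[489.5, 0.0, 323.9], [0.0, 489.5, 187.5], [0.0, 0.0, 1.0]] [[0.021, -0.994, 0.105, 0.381], [-1.0, -0.02, 0.011, 0.053], [-0.009, -0.105, -0.994, 1.621], [0.0, 0.0, 0.0, 1.0]] 0.9959609375
{'t': 0.1, 'q': array([ 1.19241177e+00,  3.00398985e-01,  1.52147997e+00,  2.28004756e-05,
        1.32069404e+00, -6.65972812e-02]), 'qd': array([-3.96565506e-05, -7.28574249e-04, -1.41428020e-03, -1.29027856e-03,
        7.27306525e-04,  1.22706144e-03]), 'effort': array([ 1.13548584e-03, -5.32641041e+01, -3.53286517e+01,  7.09671155e-02,
        2.34664581e-02, -6.15669683e-05]), 'tcp_pos': array([0.1686417 , 0.52330148, 0.22696865]), 'tcp_rot': array([-3.14061596e+00, -8.72758335e-05,  2.82979968e+00]), 'ft_force': array([0.05119293, 0.02193652, 0.64155063]), 'moment': array([ 0.01109131,  0.07243037, -0.00992841]), 'gripper_width': 0.9986754773395079}
```

View pics/scene0.png

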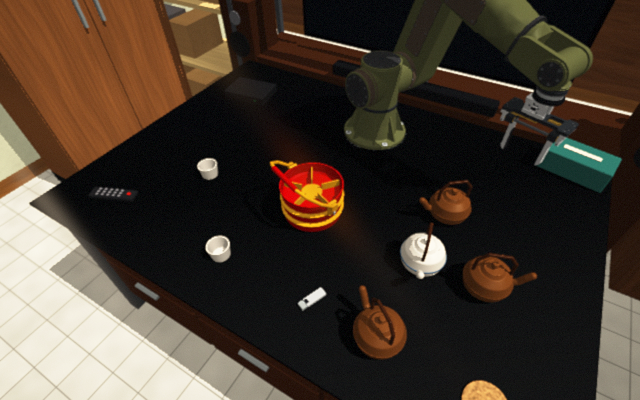

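View pics/top0.png

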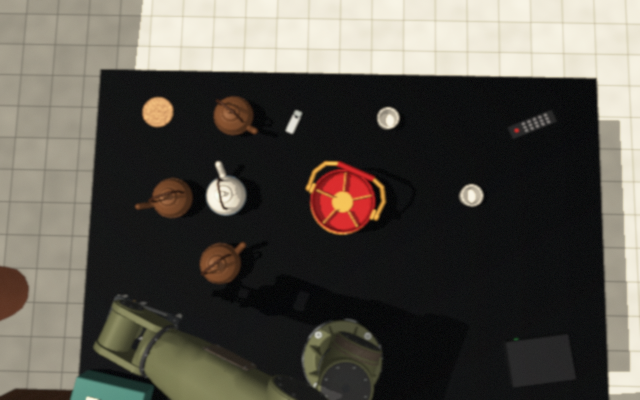

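The tray is at about (342,200) in top, with its red grip bar near (357,170). The white teapot is left of it at (226,195). I'll zoom in and measure.

```bash
cat > h.py <<'E'
from station import *
import cv2,numpy as np
def cloud(n,d):
    c=get_calibration(n);K=c["K"];T=c["cam_to_world"]
    v,u=np.mgrid[:d.shape[0],:d.shape[1]]
    P=np.stack([(u-K[0,2])/K[0,0]*d,(v-K[1,2])/K[1,1]*d,d],-1)
    return P@T[:3,:3].T+T[:3,3]
E
python3 - <<'E'
from h import *
for n,(a,b,c,d_) in {"top":(150,250,290,410),"scene":(145,245,255,365)}.items():
    z=np.load(f"pics/{n}0.npz");p,d=z["p"],z["d"]
    cv2.imwrite(f"pics/{n}0z.png",cv2.resize(p[a:b,c:d_,::-1],None,fx=5.5,fy=5.5,interpolation=cv2.INTER_CUBIC))
    W=cloud(n,d); hsv=cv2.cvtColor(p,cv2.COLOR_RGB2HSV)
    H,S,V=[hsv[...,i].astype(int) for i in range(3)]
    red=((H<6)|(H>172))&(S>150)&(V>70); gold=(H>12)&(H<32)&(S>120)&(V>70)
    box=np.zeros_like(red);box[a:b,c:d_]=1
    for nm,m in(("red",red),("gold",gold)):
        m=m&box&(d>0)
        for zlo,zhi in((.0,.06),(.06,.115),(.115,.125),(.125,.135),(.135,.15),(.15,.18),(.18,.25)):
            k=m&(W[...,2]>zlo)&(W[...,2]<zhi)
            if k.sum()>3: q=W[k]; print(n,nm,zlo,zhi,k.sum(),q.mean(0).round(4),q.min(0).round(3),q.max(0).round(3))
E
```

```text
top red 0.0 0.06 68 [ 0.5607 -0.0259  0.0031] [ 0.412 -0.1    0.   ] [0.641 0.116 0.011]
top red 0.06 0.115 2107 [0.4999 0.0121 0.0904] [ 0.406 -0.081  0.075] [0.591 0.112 0.115]
top red 0.115 0.125 133 [ 0.5225 -0.0011  0.1209] [ 0.406 -0.083  0.115] [0.594 0.108 0.125]
top red 0.125 0.135 90 [0.5102 0.0013 0.1276] [ 0.406 -0.082  0.125] [0.593 0.11  0.134]
top red 0.18 0.25 203 [ 0.5801 -0.0226  0.2031] [ 0.555 -0.075  0.193] [0.607 0.031 0.213]
top gold 0.0 0.06 101 [ 0.5299 -0.015   0.0043] [ 0.398 -0.133  0.   ] [0.644 0.127 0.042]
top gold 0.06 0.115 400 [0.494  0.0149 0.094 ] [ 0.4   -0.079  0.076] [0.57  0.122 0.115]
top gold 0.115 0.125 27 [0.4965 0.0203 0.1204] [ 0.408 -0.089  0.116] [0.548 0.124 0.125]
top gold 0.125 0.135 105 [0.5001 0.0148 0.1296] [ 0.445 -0.101  0.125] [0.56  0.124 0.135]
top gold 0.135 0.15 48 [0.5163 0.001  0.1416] [ 0.465 -0.107  0.135] [0.574 0.12  0.15 ]
top gold 0.15 0.18 84 [ 0.5444 -0.0039  0.1656] [ 0.48  -0.112  0.151] [0.6   0.105 0.179]
top gold 0.18 0.25 116 [ 0.5688 -0.0235  0.1925] [ 0.519 -0.106  0.18 ] [0.61  0.081 0.208]
scene red 0.0 
[... 382 characters left out ...]
 -0.0171  0.2017] [ 0.559 -0.077  0.189] [0.613 0.046 0.207]
scene gold 0.0 0.06 340 [0.5534 0.0486 0.0398] [ 0.333 -0.251  0.   ] [0.601 0.112 0.059]
scene gold 0.06 0.115 850 [0.5221 0.0343 0.093 ] [ 0.417 -0.071  0.061] [0.601 0.124 0.115]
scene gold 0.115 0.125 28 [0.5279 0.0658 0.1219] [ 0.45  -0.097  0.115] [0.582 0.126 0.125]
scene gold 0.125 0.135 86 [0.5048 0.0161 0.1283] [ 0.45  -0.099  0.125] [0.559 0.126 0.134]
scene gold 0.135 0.15 32 [ 0.5212 -0.0073  0.1427] [ 0.47  -0.104  0.135] [0.578 0.114 0.149]
scene gold 0.15 0.18 68 [0.5646 0.031  0.1656] [ 0.492 -0.107  0.151] [0.606 0.108 0.18 ]
scene gold 0.18 0.25 84 [0.5946 0.0254 0.1916] [ 0.525 -0.1    0.18 ] [0.614 0.082 0.201]
```

```bash
ls pics
```

```text
scene0.npz
scene0.png
scene0z.png
top0.npz
top0.png
top0z.png
```

View pics/top0z.png

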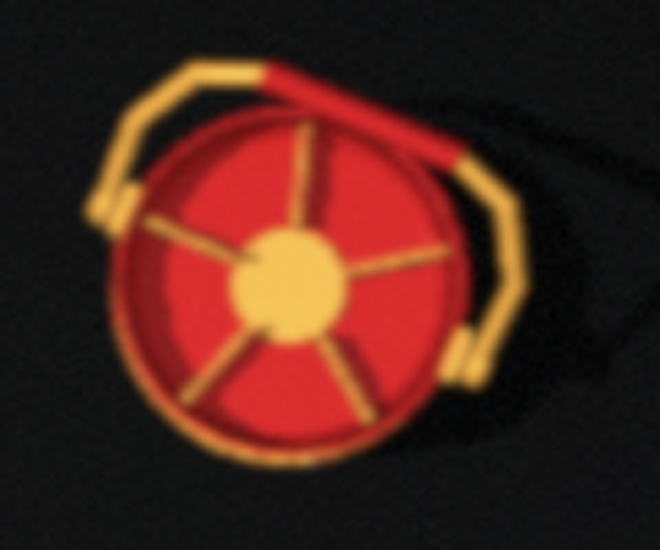

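```bash
python3 - <<'E'
from h import *
for n,(a,b,c,d_) in {"top":(150,250,290,410),"scene":(145,245,255,365)}.items():
    z=np.load(f"pics/{n}0.npz");p,d=z["p"],z["d"]
    W=cloud(n,d); hsv=cv2.cvtColor(p,cv2.COLOR_RGB2HSV)
    H,S,V=[hsv[...,i].astype(int) for i in range(3)]
    red=((H<6)|(H>172))&(S>150)&(V>70); gold=(H>12)&(H<32)&(S>120)&(V>70)
    box=np.zeros_like(red);box[a:b,c:d_]=1
    m=red&box&(W[...,2]>.17); q=W[m]; 
    u,s,vt=np.linalg.svd(q-q.mean(0)); ax=vt[0]*np.sign(vt[0][1]); t=(q-q.mean(0))@ax
    print(n,"bar mean",q.mean(0).round(4),"axis",ax.round(3),"yaw",-np.arctan2(ax[0],ax[1]),"mid",(q.mean(0)+ax*(t.min()+t.max())/2).round(4),t.min(),t.max(), "zq",np.percentile(q[:,2],[5,50,95]))
    m=(red|gold)&box&(W[...,2]>.08)&(W[...,2]<.115+.015); q=W[m][:,:2].astype(np.float32)
    r=np.hypot(*(q-[.5,.0145]).T); q=q[(r>.085)&(r<.104)]
    A=np.c_[2*q,np.ones(len(q))]; s=np.linalg.lstsq(A,(q**2).sum(1),rcond=None)[0]; print(n,"circle",s[:2],np.sqrt(s[2]+s[0]**2+s[1]**2),len(q))
    m=(V>140)&(S<50)&(d>0)&(W[...,2]>.05)&(W[...,2]<.2)&(np.hypot(W[...,0]-.5,W[...,1]-.25)<.12)
    q=W[m]; print("pot",q.mean(0),q.min(0),q.max(0))
E
```

```text
top bar mean [ 0.5699 -0.0187  0.276 ] axis [-0.139  0.053  0.989] yaw 1.209293600512578 mid [0.4813 0.0148 0.9068] -0.0843502016317306 1.3602601803128345 zq [0.19691417 0.20361646 0.70593226]
top circle [0.49927889 0.01373169] 0.0915066354564221 745
pot [0.50694784 0.35077298 0.0774795 ] [0.4608938  0.33089658 0.0507908 ] [0.55511508 0.36928277 0.09750385]
scene bar mean [ 0.5982 -0.0089  0.2137] axis [0.565 0.491 0.664] yaw -0.8553999179889198 mid [0.8633 0.2215 0.5254] -0.061146358659799824 1.0004753258348316 zq [0.19590956 0.2023045  0.20544903]
scene circle [0.50279149 0.014475  ] 0.09373576418908981 1262
pot [0.52095211 0.35254045 0.07946282] [0.47392814 0.33454638 0.06742947] [0.55849743 0.36902194 0.09700166]
```

The zoom shows the tray hub at about (343,202) and the bar running from (338,163) to (374,179). Invalid-depth outliers got into the fit, so I'll refit without them.

```bash
cat >> h.py <<'E'
def bar(n,p,d,box):
    a,b,c,e=box; W=cloud(n,d); hsv=cv2.cvtColor(p,cv2.COLOR_RGB2HSV)
    H,S,V=[hsv[...,i].astype(int) for i in range(3)]
    m=((H<6)|(H>172))&(S>150)&(V>70)&(d>0)&(W[...,2]>.17)&(W[...,2]<.26)
    k=np.zeros_like(m);k[a:b,c:e]=1; q=W[m&k]
    if len(q)<10: return None
    _,_,vt=np.linalg.svd(q-q.mean(0)); ax=vt[0]*np.sign(vt[0][1]); t=(q-q.mean(0))@ax
    return q.mean(0).round(4),ax.round(3),round(float(-np.arctan2(ax[0],ax[1])),3),(q.mean(0)+ax*(t.min()+t.max())/2).round(4),round(float(np.ptp(t)),3),np.percentile(q[:,2],[10,50,90]).round(4),len(q)
B={"top":(150,250,290,410),"scene":(145,245,255,365)}
E
python3 - <<'E'
from h import *
for n in B:
    z=np.load(f"pics/{n}0.npz"); print(n,bar(n,z["p"],z["d"],B[n]))
E
```

```text
top (array([ 0.5801, -0.0226,  0.2031]), array([ 0.384,  0.923, -0.005]), -0.394, array([ 0.5803, -0.0222,  0.2031]), 0.109, array([0.1983, 0.2034, 0.2078]), 203)
scene (array([ 0.5882, -0.0171,  0.2017]), array([ 0.379,  0.925, -0.014]), -0.389, array([ 0.589 , -0.0153,  0.2017]), 0.131, array([0.1978, 0.2022, 0.2047]), 171)
```

Call:
{"fn": "jog_arm", "kwargs": {
  "plan": "0 0 0.05 0 0 0; 0 0 0.09 0 0 0; 0.024 -0.032 0.09 0 0 -0.097; 0.049 -0.064 0.09 0 0 -0.194; 0.073 -0.096 0.09 0 0 -0.291; 0.097 -0.128 0.09 0 0 -0.388; 0.121 -0.16 0.09 0 0 -0.485; 0.146 -0.192 0.09 0 0 -0.583; 0.17 -0.224 0.09 0 0 -0.68; 0.194 -0.256 0.09 0 0 -0.777; 0.219 -0.288 0.09 0 0 -0.874; 0.243 -0.32 0.09 0 0 -0.971; 0.267 -0.352 0.09 0 0 -1.068; 0.292 -0.384 0.09 0 0 -1.165; 0.316 -0.416 0.09 0 0 -1.262; 0.34 -0.448 0.09 0 0 -1.36; 0.364 -0.48 0.09 0 0 -1.457; 0.389 -0.512 0.09 0 0 -1.554; 0.413 -0.544 0.09 0 0 -1.651; 0.413 -0.544 0.09 0 0 -1.651",
  "hand": 0.5,
  "grip_force": 3
}}

```text
t: 2.1
tcp_pos: [0.5831, -0.0239, 0.3158]
tcp_rot: [-3.14, 0.001, 1.172]
ft_force: [0.3, -0.1, 0.3]
gripper_width: 0.5
```

Call:
{"fn": "jog_arm", "kwargs": {
  "plan": "0 0 -0.025 0 0 0; 0 0 -0.05 0 0 0; 0 0 -0.075 0 0 0; 0 0 -0.095 0 0 0; 0 0 -0.11 0 0 0; 0 0 -0.117 0 0 0; 0 0 -0.117 0 0 0; 0 0 -0.117 0 0 0"
}}

```text
t: 2.9
tcp_pos: [0.5819, -0.0203, 0.2012]
tcp_rot: [3.141, -0.0, 1.179]
ft_force: [0.9, -0.7, -0.5]
gripper_width: 0.499
```

```bash
cat > look.py <<'E'
from h import *
import sys
t=sys.argv[1]
ims=[]
for n in B:
    p,d=get_image(n); np.savez(f"pics/{n}{t}.npz",p=p,d=d); a,b,c,e=B[n]
    a-=30
    ims.append(cv2.resize(p[a:b,c:e,::-1],(390,int(390*(b-a)/(e-c))),interpolation=cv2.INTER_CUBIC)); print(n,bar(n,p,d,(a,b,c,e)))
h=min(i.shape[0] for i in ims); cv2.imwrite(f"pics/both{t}.png",np.hstack([i[:h] for i in ims]))
s=observe(); print(s["t"],s["tcp_pos"].round(4),s["tcp_rot"].round(3),s["ft_force"].round(2),s["gripper_width"])
E
python3 look.py 1
```

```text
top (array([ 0.5632, -0.0656,  0.2031]), array([ 0.599,  0.801, -0.001]), -0.643, array([ 0.5642, -0.0642,  0.2031]), 0.021, array([0.1984, 0.2035, 0.2071]), 33)
scene (array([ 0.5904, -0.0036,  0.2008]), array([ 0.503,  0.864, -0.007]), -0.528, array([ 0.5914, -0.0018,  0.2008]), 0.105, array([0.1943, 0.2024, 0.2049]), 137)
3.0 [ 0.582  -0.0204  0.2014] [ 3.14  -0.     1.179] [ 0.48  0.39 -0.  ] 0.5018659815814785
```

View pics/both1.png

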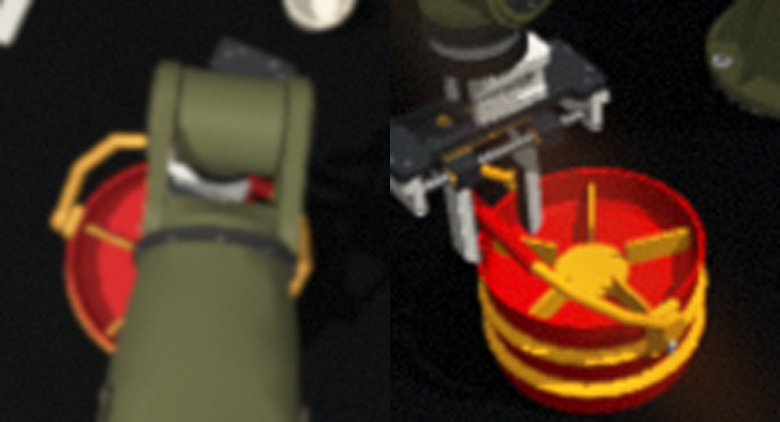

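The jaws straddle the bar: in the right half, the fingers sit either side of it at (465,220) and (530,190). I'll close to a loose cage of about 22 mm and start along the arc.

Call:
{"fn": "jog_arm", "kwargs": {
  "plan": "0 0 0 0 0 0; 0 0 0 0 0 0; 0 0 0 0 0 0; 0 0 0 0 0 0; -0.004 0.0017 0.0046 0 0 0; -0.008 0.0033 0.0088 0 0 0; -0.012 0.005 0.0127 0 0 0; -0.0164 0.0068 0.0165 0 0 0; -0.021 0.0087 0.02 0 0 0; -0.0256 0.0106 0.0233 0 0 0; -0.0256 0.0106 0.0233 0 0 0",
  "hand": 0.24
}}

```text
t: 4.1
tcp_pos: [0.5556, -0.0096, 0.2242]
tcp_rot: [3.142, -0.0, 1.179]
ft_force: [0.0, -0.2, 0.2]
gripper_width: 0.244
```

```bash
python3 look.py 2
```

```text
top (array([ 0.5359, -0.0547,  0.2267]), array([0.536, 0.833, 0.134]), -0.572, array([ 0.536 , -0.0546,  0.2267]), 0.02, array([0.2235, 0.2269, 0.2303]), 30)
scene (array([0.5673, 0.0053, 0.2232]), array([ 0.388,  0.922, -0.006]), -0.398, array([ 0.5608, -0.0103,  0.2233]), 0.116, array([0.2169, 0.2244, 0.2272]), 122)
4.2 [ 0.5558 -0.0098  0.2235] [-3.141  0.     1.179] [0.88 0.79 0.64] 0.2399464337447197
```

View pics/both2.png

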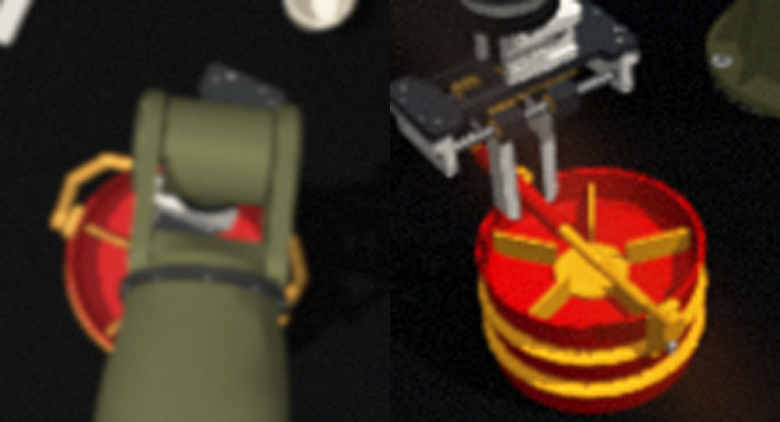

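The bar followed into the upper range, the tray rim hasn't moved in the image, and forces are about 1 N. I'll continue through the detent.

Call:
{"fn": "jog_arm", "kwargs": {
  "plan": "-0.0047 0.0019 0.0029 0 0 0; -0.0097 0.004 0.0057 0 0 0; -0.0148 0.0061 0.0082 0 0 0; -0.02 0.0083 0.0104 0 0 0; -0.0251 0.0104 0.0123 0 0 0; -0.0305 0.0126 0.0139 0 0 0; -0.0359 0.0149 0.0153 0 0 0; -0.0414 0.0171 0.0163 0 0 0; -0.0468 0.0194 0.0171 0 0 0; -0.0524 0.0217 0.0175 0 0 0; -0.058 0.024 0.0177 0 0 0; -0.058 0.024 0.0177 0 0 0; -0.058 0.024 0.0177 0 0 0"
}}

```text
t: 5.5
tcp_pos: [0.4981, 0.0141, 0.2414]
tcp_rot: [-3.142, 0.0, 1.179]
ft_force: [-0.3, 0.7, 0.1]
gripper_width: 0.241
```

```bash
python3 look.py 3
```

```text
top None
scene (array([0.5103, 0.03  , 0.2396]), array([ 0.402,  0.911, -0.088]), -0.416, array([0.5147, 0.04  , 0.2386]), 0.171, array([0.2327, 0.2422, 0.2448]), 123)
5.6 [0.4981 0.0141 0.2413] [-3.141  0.     1.179] [0.52 0.33 0.29] 0.23832331638981166
```

View pics/both3.png

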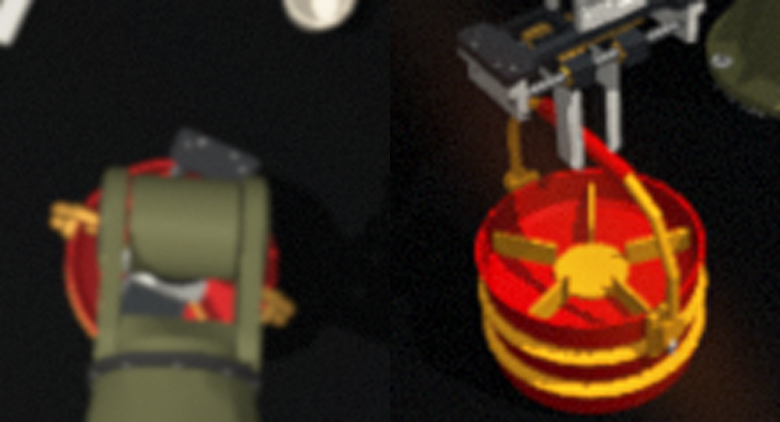

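The handle looks upright: the left half shows its arms edge-on over the hinge. Next I open the jaws, lift straight up and back away.

Call:
{"fn": "jog_arm", "kwargs": {
  "plan": "0 0 0 0 0 0; 0 0 0 0 0 0; 0 0 0 0 0 0; 0 0 0 0 0 0; 0 0 0.02 0 0 0; 0 0 0.04 0 0 0; 0 0 0.07 0 0 0; 0 0 0.1 0 0 0; 0 0 0.13 0 0 0; 0 -0.04 0.13 0 0 0; 0 -0.08 0.13 0 0 0; 0 -0.12 0.13 0 0 0; 0 -0.16 0.13 0 0 0; 0 -0.2 0.13 0 0 0; 0 -0.24 0.13 0 0 0; 0 -0.28 0.13 0 0 0; 0 -0.28 0.13 0 0 0; 0 -0.28 0.13 0 0 0; 0 -0.28 0.13 0 0 0",
  "hand": 0.6
}}

```text
t: 7.5
tcp_pos: [0.4983, -0.2651, 0.3716]
tcp_rot: [3.141, -0.0, 1.179]
ft_force: [-0.5, 0.6, -1.3]
gripper_width: 0.601
```

```bash
python3 look.py 4; python3 - <<'E'
from h import *
for n in B:
    for t in (0,4):
        z=np.load(f"pics/{n}{t}.npz");p,d=z["p"],z["d"];W=cloud(n,d);hsv=cv2.cvtColor(p,cv2.COLOR_RGB2HSV).astype(int);H,S,V=hsv[...,0],hsv[...,1],hsv[...,2]
        m=(V>110)&(S<60)&(d>0)&(W[...,2]>.03)&(W[...,2]<.2)&(np.hypot(W[...,0]-.5,W[...,1]-.27)<.13)
        q=W[m&(np.arange(640)<(270 if n=="top" else 640))]
        print(n,t,"pot",m.sum(),q.mean(0).round(4))
        r=(S>120)&((H<32)|(H>172))&(V>60)&(d>0)&(W[...,2]>.07)&(W[...,2]<.13)&(np.hypot(W[...,0]-.5,W[...,1]-.0145)<.15)
        q=W[r]; print(n,t,"tray",[((a+b)/2).round(4) for a,b in zip(*np.percentile(q[:,:2],[1,99],axis=0))])
        if n=="top": # hub
            g=(H>12)&(H<32)&(S>100)&(V>90)&(np.hypot(W[...,0]-.5,W[...,1]-.0145)<.035)&(W[...,2]<.13); print("hub",W[g].mean(0).round(4),g.sum())
E
```

```text
top (array([0.4977, 0.0103, 0.2443]), array([0.4  , 0.917, 0.002]), -0.411, array([0.4984, 0.0117, 0.2443]), 0.112, array([0.2395, 0.2444, 0.2484]), 173)
scene (array([0.5069, 0.0194, 0.241 ]), array([ 0.395,  0.914, -0.092]), -0.408, array([0.5154, 0.039 , 0.239 ]), 0.171, array([0.2377, 0.2426, 0.2448]), 166)
7.6 [ 0.4983 -0.2649  0.3718] [ 3.141 -0.     1.18 ] [0.06 0.52 0.4 ] 0.599776431842762
top 0 pot 736 [0.5099 0.363  0.083 ]
top 0 tray [np.float64(0.4978), np.float64(0.0131)]
hub [0.4989 0.0119 0.0938] 337
top 4 pot 744 [0.5099 0.3632 0.0828]
top 4 tray [np.float64(0.4981), np.float64(0.0139)]
hub [0.4936 0.0143 0.094 ] 229
scene 0 pot 598 [0.5359 0.3638 0.0789]
scene 0 tray [np.float64(0.5032), np.float64(0.018)]
scene 4 pot 596 [0.5359 0.3639 0.0791]
scene 4 tray [np.float64(0.5036), np.float64(0.0182)]
```

View pics/both4.png

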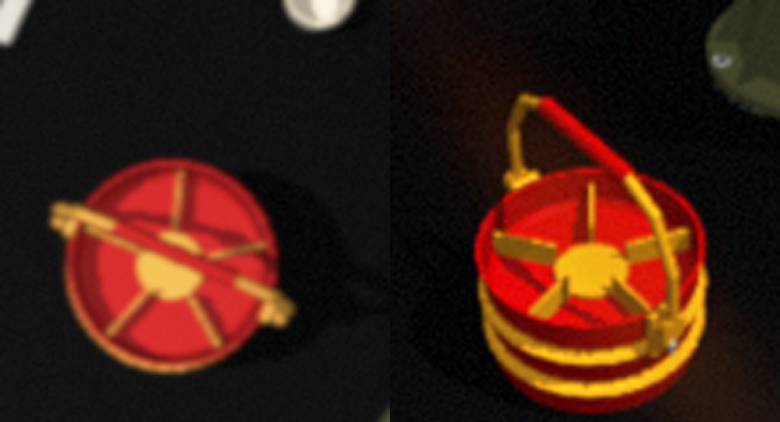

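```bash
python3 -c "
from station import *
print(sign_off())"
```

```text
the job is handed in; nothing more can be done
None
```

The carry handle is now upright in its detent, and I handed the job in at about 7.6 s. I held the bar in a loose cage between the fingers, swung it along its arc past the detent, then opened the jaws, lifted clear and backed away.

- **Handle:** after release, the bar centre is about 238 mm above the glass and within about 3 mm of the tray's centre line, and it stayed there with nothing touching it. That matches fully upright to within the camera error.
- **Tray:** by its outline, it shifted less than 1 mm in both views. The gold hub measurement disagreed, shifting about 5 mm. The upright bar now hides part of the hub from above, so I trust the outline.
- **Teapot:** unmoved, within 0.2 mm in both views.
- **Forces:** wrist force readings stayed within about 1.5 N, read at the end of each move.
- **Less certain:** one bar-midpoint reading from the scene camera was off because its mask probably picked up stray pixels (171 mm long instead of 116 mm), so I ignored it.

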